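Shut the condiment box and push its catch across

TASK

Close up the condiment box: with the fingertips, gently push its half-open lid down until it lies flush, without slamming it, and only then push the red knob of the sliding catch across to its stop to lock the lid. Just push; leave the sample boxes inside and the things standing around where they are, and take the hand away at the end.

Things in the scene. Friction and masses are not known exactly. Their poses are not given: they have to be found in the camera images.
- condiment_box: stainless steel condiment box, 172 x 274 mm, 96 mm tall when shut, fixed to the worktop. Origin under its centre; its front (with the lid's tab and the sliding catch) faces its own -x, its long side lies along y, z up. The front faces away from the robot. The hinge line is on the robot's side, at x = +84 mm, 92 mm above the worktop. Three sample boxes stand inside, below the rim
- condiment_box_lid (a joint): angle of the flat hinged steel lid, rad: 0 = shut flush (hard stop), growing as its front edge rises; starts half open, 0.55 to 0.95. The hinge runs along the box's y and is stiff: the lid stays at any angle, does not fall; a push of 1 to 2.5 N on its upper face near the free edge moves it. Plate 2 mm thick, 274 mm wide, 155 mm from hinge to edge; shut, its upper face is 93 mm above the worktop
- lid_edge (a point): middle of the lid's free front edge, on the upper face of the plate, 155 mm from the hinge; moves with the lid. A tab 50 mm wide sticks out 15 mm further, 5 mm below the upper face
- catch (a joint): travel of the sliding catch, m: 0 = fully open, 0.045 = fully across at its end stop; it starts between 0 and 0.010. It slides along the box's -y (seen from the robot: to the left), its flat bolt passing over the lid's tab. It stays where it is left; sliding takes about 2 to 3 N
- catch_knob (a point): centre of the top of the catch's upright red knob, 15 mm in diameter, 25 mm tall, its top 121.5 mm above the worktop; moves with the catch. In the box's frame at x = -84 mm, and y = +112 mm with the catch at 0, in front of the lid's free edge. The steel parts round the bolt rise to 99.5 mm at most; fingertips pushing the knob pass about 5 mm over them
- sample_box_a: plastic food sample box with a green lid, 69 x 103 mm, 48 mm tall, loose inside the condiment box; origin under its centre
- sample_box_b: plastic food sample box with a blue lid, 69 x 103 mm, 48 mm tall, loose inside the condiment box; origin under its centre
- sample_box_c: plastic food sample box with a white lid, 69 x 103 mm, 48 mm tall, loose inside the condiment box; origin under its centre
- kitchen_timer: round white wind-up kitchen timer, 63 mm wide, 56 mm tall; origin under its centre; loose, to be left alone
- label_roll: roll of white labels lying flat, 60 mm wide, 30 mm tall; origin under its centre; loose, to be left alone
- salt_shaker: salt shaker with a steel top, 44 mm wide, 90 mm tall; origin under its centre; loose, to be left alone
- spice_jar_a: spice jar with a yellow cap, 42 mm wide, 96 mm tall; origin under its centre; loose, to be left alone
- clip_jar: clip-top glass jar, 72 mm wide, 108 mm tall; origin under its centre; loose, to be left alone

How it is judged:
By the outcome, as a careful person would: the job done as asked, in the order asked, and still so for the second after the job is handed in, with the robot touching nothing.
It also fails if it takes over 45 s, if anything falls off the work surface, if the arm or the gripper's body presses on something with over 40 N, if the wrist force passes 120 N, or if a joint passes its speed limit or range.

ROBOT

A 7-joint arm with a two-finger parallel gripper is mounted at the origin on the work surface; the furniture and walls round the work are solid. World frame = base frame: x ahead of the robot, y to its left, z up, the work surface at z = 0. Lengths are in m, angles in rad, forces in N, time in s.
With the tool pointing down it reaches from about 0.425 to 0.925 m from the base axis. Payload 6.8 kg.
Tool frame: the origin (TCP) lies at the centre of the arm's flange, where the gripper is bolted on; the fingertips stand 173 mm ahead of it and the grasp point (between the pads) lies 155 mm ahead of it (manip.tip_extent is the distance from the TCP to the fingertips, in m); z points along the fingers, y is the direction in which the jaws open and shut (so a half turn about z gives the same grasp; the last joint's range is limited). The gripper opens to 85 mm and grips with 20 to 120 N. Pads are 22 mm wide; open, the fingers measure 114 mm over their backs; the gripper's body (76 mm by 85 mm) begins 54 mm behind the grasp point. The pads swing forward as they close: fully open they stand 13 mm farther back than shut.
Start: joints at [1.074, 0.477, 0.022, 1.555, -0.011, 1.109, -0.083], TCP at [0.256, -0.625, 0.405] pointing down, gripper open.
Joint ranges: [-2.96, 2.96], [-0.34, 2.1], [-1.41, 1.46], [0.24, 2.44], [-1.37, 4.51], [0.17, 1.92], [-2.96, 2.96]. Speed limits (rad/s): [2.39, 2.39, 3.14, 3.14, 3.14, 3.14, 3.14].

INTERFACE

Orientations are given as a rotation vector (axis times angle).
In Python, from rig import sensors, viewer, manip, nets gives the robot as it stands.
- The arm moves only by the tool play_rows, never from a script. Its argument "series" is a list that holds one entry, the list of rows, each a list of 7 numbers: the closure, from 0 (fully open) to 1 (shut), then the shift along the tool's x, y, z in cm, then the turn, a rotation vector about the tool's x, y, z in rad. In form: [[[gripper, dx, dy, dz, wx, wy, wz], ...]]. A call has 1 to 8 rows; each row is the pose to reach, as a shift and turn from the pose commanded when the call began, along the tool's axes at that moment; what a row does not reach only later rows make up. A row lasts 1/10 s, in which the tool goes at most 50 mm and 8.59 degrees, less where a joint would pass 70% of its speed; a pose out of reach is approached as far as the arm can. A call with a gripper value outside its range is refused whole. The fingers move at their own pace and stop on an object; the grip force is fixed at half the most. Time passes only in rows, so rows that repeat a pose let the fingers close. It gives the time, the measured TCP pose, the force and the opening at its end, in the units of the state.
- sensors.state(): the state, without advancing time (a new reading comes with each control period).
- viewer.capture(name): name is "side" or "top"; returns (picture, depth): 384x512x3 uint8, blue, green, red; 384x512 float32, m along the optical axis (not along the pixel's ray), 0 where there is no reading.
- viewer.camera_info(name): a dict with "intrinsics" (3x3 intrinsics, pixels), "origin" and "rotation" of the camera in the world. Camera axes: x right, y down, z forward; pixel columns grow to the right and rows downward; lengths in m; the calibration is good to about 2 mm. A picture is of the moment at which its call begins. camera_info takes no time and is no camera call.
- manip.finish_job(): hands the job in, once; it reports no verdict.
Trained networks look in the newest picture that a camera, given by its name, has taken for a name from the list of things; names that differ only in an ending like _2 or _b are one class to them, and where a whole thing is asked for, a point or a joint stands for the part that bears it (a point fixed in the world has none). Each returns a list of dicts, best first, with "confidence" (0 to 1); they miss things now and then, are a little off and sometimes report something else, mostly with a low value. They report only what shows in the picture. A call takes as long as a camera call.
- nets.recognise(camera, thing): "rect" ([left, top, width, height] in pixels, round what is visible of it).
The state is a dict: "clock": time; "joint_positions": joint angles; "qvel": joint speeds; "tau": joint torques, N m; "ee_pos": TCP position; "tool_rot": TCP orientation; "contact_force": force on the tool from outside, world axes, zero at the start; "moment": the same for the moment, N m; "finger_gap": finger opening in m.
Only numpy, scipy, OpenCV 4.12 (cv2) and the standard library are available. Lean on these libraries where they do the work, as an engineer would, in place of code of your own. Each camera call takes 0.05 s, during which the arm holds its last target.

## Working session

There is one attempt and no reset: what is moved stays moved. The work goes in short steps, Python scripts to look and compute and a tool call to move; the robot and the scene stay as the last step left them, time stands still between calls to the robot, and variables do not carry over. Pictures are saved under pics/ and viewed, and the job is handed in when it is done.

Besides the shell and the picture viewer there is one more tool, called after "Emit:" by a JSON object that holds its "method" and its "body". play_rows: Moves the arm, as the interface text tells. Its arguments: {"type":"object","properties":{"series":{"type":"array"}},"required":["series"]}

```bash
mkdir -p pics; python3 - <<'E'
from rig import sensors, viewer, manip, nets
import cv2,numpy as np
s=sensors.state()
for k,v in s.items(): print(k,np.round(v,3))
for n in("side","top"):
    p,d=viewer.capture(n); cv2.imwrite(f"pics/{n}0.png",p); np.savez(f"{n}0.npz",p=p,d=d)
    c=viewer.camera_info(n); print(n,c)
    for t in("condiment_box","condiment_box_lid","lid_edge","catch_knob"):
        print(t,nets.recognise(n,t)[:2])
print(sensors.state()['clock'])
E
```

```text
clock 0.0
joint_positions [ 1.074  0.478  0.022  1.556 -0.012  1.109 -0.083]
qvel [ 0.001  0.001 -0.     0.     0.    -0.001  0.001]
tau [-0.0000e+00 -5.9644e+01  1.6080e+00 -2.8120e+01  1.2000e-02  9.0000e-03
  0.0000e+00]
ee_pos [ 0.256 -0.624  0.404]
tool_rot [-3.081e+00 -6.070e-01  1.000e-03]
contact_force [ 0.149 -1.172 -0.762]
moment [ 0.02  -0.01   0.046]
finger_gap 0.085
side {'intrinsics': array([[461.42457857,   0.        , 249.17406396],
       [  0.        , 461.42457857, 186.93109355],
       [  0.        ,   0.        ,   1.        ]]), 'origin': array([ 1.45554041, -0.21966336,  0.70515861]), 'rotation': array([-1.70614364, -1.35891338,  0.77430075])}
condiment_box [{'rect': [277.3, 161.2, 111.7, 65.6], 'confidence': 0.81}, {'rect': [276.3, 163.3, 110.6, 6.2], 'confidence': 0.51}]
condiment_box_lid [{'rect': [245.3, 200.1, 20.3, 25.6], 'confidence': 0.67}, {'rect': [285.7, 179.0, 25.9, 14.2], 'confidence': 0.49}]
lid_edge [{'rect': [280.3, 159.9, 106.8, 8.7], 'confidence': 0.97}]
catch_knob [{'rect': [299.2, 190.4, 16.5, 10.5], 'confidence': 0.62}, {'rect': [280.8, 159.7, 111.6, 13.1], 'confidence': 0.35}]
top {'intrinsics': array([[381.21629536,   0.        , 259.88312121],
       [  0.        , 381.21629536, 194.44819909],
       [  0.        ,   0.        ,   1.        ]]), 'origin': array([0.1326864 , 0.03323813, 1.24994429]), 'rotation': array([-2.08387226,  2.11443353, -0.25032245])}
condiment_box [{'rect': [129.6, 166.8, 100.9, 59.0], 'confidence': 0.89}]
condiment_box_lid [{'rect': [127.0, 165.1, 93.8, 52.6], 'confidence': 0.95}]
lid_edge [{'rect': [128.2, 163.4, 94.6, 60.8], 'confidence': 0.9}]
catch_knob [{'rect': [192.8, 166.5, 25.4, 6.3], 'confidence': 0.46}]
0.5
```

```bash
python3 - <<'E'
import cv2,numpy as np
p=cv2.imread("pics/side0.png"); cv2.imwrite("pics/side0c.png",cv2.resize(p[130:250,220:420],(800,480),interpolation=cv2.INTER_CUBIC))
p=cv2.imread("pics/top0.png"); cv2.imwrite("pics/top0c.png",cv2.resize(p[130:250,80:280],(800,480),interpolation=cv2.INTER_CUBIC))
E
```

```text
(no output)
```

View pics/side0.png

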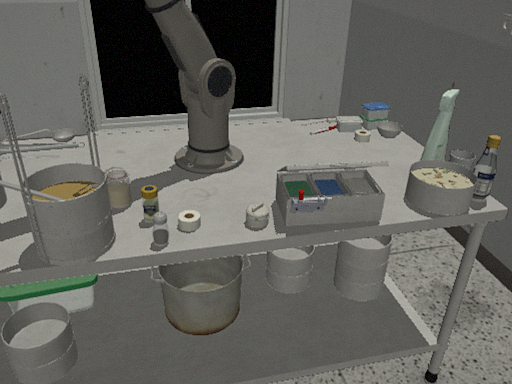

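View pics/top0.png

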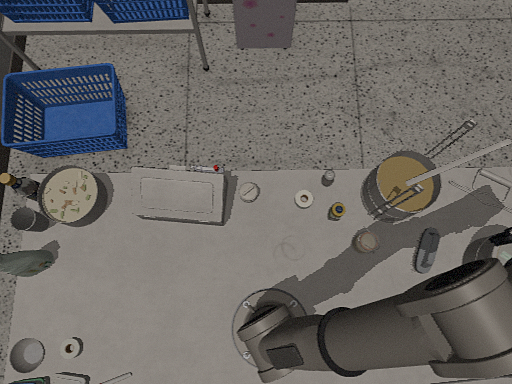

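```bash
sleep 0
```

```text
(no output)
```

View pics/side0c.png

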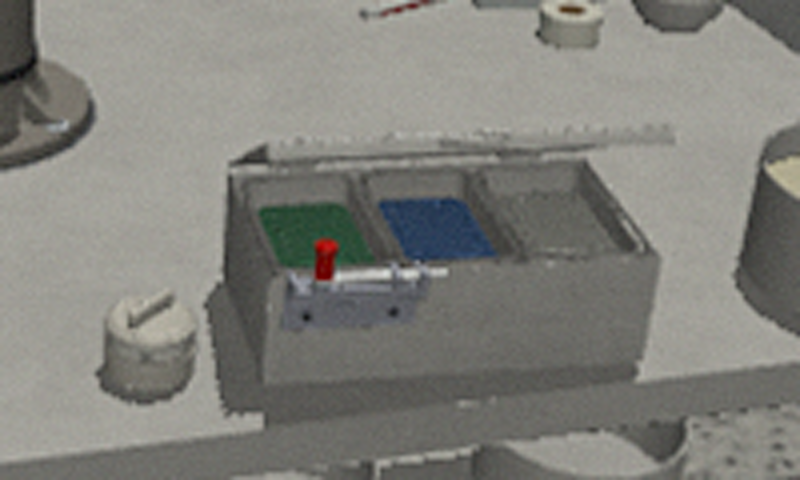

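View pics/top0c.png

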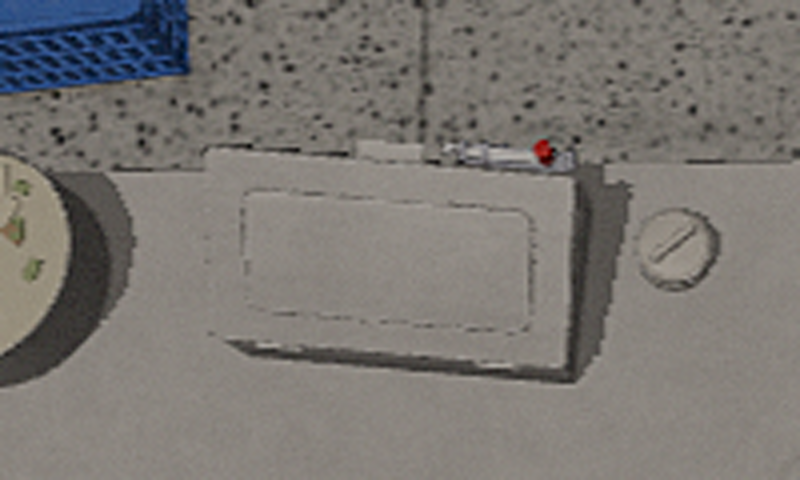

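```bash
cat > h.py <<'E'
import numpy as np,cv2
from scipy.spatial.transform import Rotation as R
from rig import viewer
def cloud(n,d):
    c=viewer.camera_info(n);K=c['intrinsics'];v,u=np.mgrid[:d.shape[0],:d.shape[1]]
    r=np.stack([(u-K[0,2])/K[0,0],(v-K[1,2])/K[1,1],np.ones_like(u)],-1)
    return (r*d[...,None])@R.from_rotvec(c['rotation']).as_matrix().T+c['origin']
def ray(n,u,v):
    c=viewer.camera_info(n);K=c['intrinsics']
    return c['origin'],R.from_rotvec(c['rotation']).as_matrix()@np.array([(u-K[0,2])/K[0,0],(v-K[1,2])/K[1,1],1])
def onz(n,u,v,z):
    o,r=ray(n,u,v);return o+r*(z-o[2])/r[2]
def red(p):
    q=p.astype(int);m=(q[...,2]>100)&(q[...,1]<60)&(q[...,0]<60);return m
def proj(n,X):
    c=viewer.camera_info(n);K=c['intrinsics'];x=(np.atleast_2d(X)-c['origin'])@R.from_rotvec(c['rotation']).as_matrix()
    x=x@K.T;return x[:,:2]/x[:,2:]
E
python3 - <<'E'
from h import *
T=np.load('top0.npz');S=np.load('side0.npz')
X=cloud('top',T['d'])
# lid plane
m=np.zeros(T['d'].shape,bool);m[175:210,140:215]=1;m&=T['d']>0
P=X[m];c=P.mean(0)
for _ in range(4):
    A=np.c_[P[:,:2],np.ones(len(P))];k=np.linalg.lstsq(A,P[:,2],rcond=None)[0];r=P[:,2]-A@k;P=P[abs(r)<max(.004,2*r.std())]
print('plane',k,r.std(),'tilt',np.arctan(np.hypot(*k[:2])),'uphill dir',np.degrees(np.arctan2(k[1],k[0])),len(P))
M=(X[...,2]>0.06)&(X[...,2]<.3); M[:150]=0;M[240:]=0;M[:,:118]=0;M[:,235:]=0
inl=M&(abs(X[...,2]-(X[...,0]*k[0]+X[...,1]*k[1]+k[2]))<.006)
Q=X[inl];
rect=cv2.minAreaRect(Q[:,:2].astype(np.float32));print(rect,cv2.boxPoints(rect))
for n,D in(('top',T),('side',S)):
    rm=red(D['p']);print(n,[ (np.min(i),np.max(i)) for i in np.nonzero(rm)],[i.mean() for i in np.nonzero(rm)],rm.sum())
    if n=='side': rm[:170]=0;rm[215:]=0
    else: rm[:150]=0;rm[180:]=0;rm[:,:200]=0;rm[:,230:]=0
    v,u=np.nonzero(rm);print(n,u.min(),u.max(),v.min(),v.max(),u.mean(),v.mean(),rm.sum(),onz(n,u.mean(),v.mean(),.11),np.median(cloud(n,D['d'])[rm],0))
Y=cloud('side',S['d'])
m=(Y[...,2]>.015)&(Y[...,2]<.3)&(Y[...,0]>.3)&(Y[...,0]<.85)&(Y[...,1]>-.1)&(Y[...,1]<.42)
np.save('sidepts.npy',Y[m]);print(m.sum())
for z in np.arange(.02,.22,.01):
    q=Y[m&(abs(Y[...,2]-z)<.005)]; print(round(z,2),len(q),q.min(0),q.max(0)) if len(q) else 0
E
```

```text
plane [ 0.6137896  -0.06209019 -0.09091161] 0.002015809707333494 tilt 0.5527693792948853 uphill dir -5.776320071882615 2296
((0.40628576278686523, 0.27765339612960815), (0.2749733030796051, 0.14750021696090698), 83.8776626586914) [[0.3182931  0.14881648]
 [0.46495205 0.13308533]
 [0.49427843 0.40649033]
 [0.34761947 0.42222148]]
top [(np.int64(165), np.int64(168)), (np.int64(214), np.int64(217))] [np.float64(166.66666666666666), np.float64(215.25)] 12
top 214 217 165 168 215.25 166.66666666666666 12 [0.49521224 0.16511357 0.11      ] [0.4911841  0.16449505 0.12103103]
side [(np.int64(126), np.int64(199)), (np.int64(299), np.int64(336))] [np.float64(176.12244897959184), np.float64(309.3061224489796)] 49
side 299 304 190 199 301.02777777777777 193.86111111111111 36 [0.48958719 0.16194948 0.11      ] [0.49398155 0.16045661 0.11459568]
6010
0.02 406 [ 0.32671154 -0.09913818  0.01502112] [0.50095714 0.40039072 0.02499345]
0.03 418 [ 0.32638596 -0.09984185  0.02500658] [0.501378   0.40118731 0.0349994 ]
0.04 507 [0.32341735 0.0320243  0.0350666 ] [0.50090776 0.40130107 0.04497972]
0.05 393
[... 386 characters left out ...]
]
0.1 145 [0.33126388 0.13955417 0.09500043] [0.50687698 0.41445627 0.10478243]
0.11 39 [0.34295333 0.14408931 0.10519969] [0.49881025 0.40623909 0.11416232]
0.12 29 [0.3607238  0.1410477  0.11502904] [0.49843952 0.16966159 0.12319677]
0.13 1 [0.38294586 0.13930856 0.13383352] [0.38294586 0.13930856 0.13383352]
0.14 5 [0.38762084 0.13983173 0.13530083] [0.39082059 0.15163467 0.13745   ]
0.15 4 [0.40796996 0.13638543 0.14960869] [0.41488905 0.14386221 0.15271598]
0.16 3 [0.43185701 0.13359392 0.16466652] [0.46634429 0.27320664 0.16498449]
0.17 390 [0.43369259 0.13155972 0.16517395] [0.48315581 0.40483126 0.17499907]
0.18 92 [0.44901635 0.13211764 0.17505532] [0.48293473 0.39352961 0.1812221 ]
```

```bash
python3 - <<'E'
from h import *
T=np.load('top0.npz');S=np.load('side0.npz')
Q=np.concatenate([cloud(n,D['d'])[D['d']>0] for n,D in(('top',T),('side',S))])
print('cols y from -.8 to .5 step .1')
for x in np.arange(.2,.9,.05):
    print(round(x,2),[ (lambda q: round(float(q[:,2].max()),2) if len(q) else None)(Q[(abs(Q[:,0]-x-.025)<.025)&(abs(Q[:,1]-y-.05)<.05)&(Q[:,2]<.7)]) for y in np.arange(-.8,.5,.1)])
from rig import sensors,manip,nets
print(manip.tip_extent)
s=sensors.state();print(R.from_rotvec(s['tool_rot']).as_matrix().round(3))
# box front face fit from side
P=np.load('sidepts.npy');P=P[(P[:,2]>.02)&(P[:,2]<.065)&(P[:,0]>.47)&(P[:,1]>.15)&(P[:,1]<.4)]
A=np.c_[P[:,1],np.ones(len(P))];k=np.linalg.lstsq(A,P[:,0],rcond=None)[0];
for _ in range(3):
    r=P[:,0]-A@k;g=abs(r)<.006;P=P[g];A=A[g];k=np.linalg.lstsq(A,P[:,0],rcond=None)[0]
print('front',k,np.degrees(np.arctan(k[0])),(P[:,0]-A@k).std(),len(P),P[:,1].min(),P[:,1].max())
E
```

```text
cols y from -.8 to .5 step .1
0.2 [-0.4, 0.18, 0.35, 0.09, 0.11, 0.11, 0.01, 0.01, 0.01, 0.01, 0.01, 0.01, 0.01]
0.25 [0.01, 0.17, 0.32, 0.09, 0.11, 0.11, 0.01, 0.01, 0.01, 0.01, 0.01, 0.01, 0.01]
0.3 [0.01, 0.01, 0.05, 0.18, 0.41, 0.1, 0.1, 0.01, 0.01, 0.11, 0.11, 0.1, 0.09]
0.35 [0.01, 0.01, 0.01, 0.18, 0.41, 0.1, 0.1, 0.03, 0.01, 0.15, 0.15, 0.14, 0.13]
0.4 [0.02, 0.01, 0.2, 0.18, 0.18, 0.0, 0.04, 0.03, 0.06, 0.18, 0.18, 0.17, 0.16]
0.45 [0.02, 0.29, 0.26, 0.42, 0.18, 0.09, 0.09, 0.01, 0.05, 0.18, 0.18, 0.18, 0.18]
0.5 [0.02, 0.29, 0.0, 0.42, 0.18, 0.0, 0.01, 0.01, 0.0, 0.09, 0.1, 0.09, 0.01]
0.55 [None, None, None, None, None, None, None, None, None, None, None, None, None]
0.6 [None, None, None, None, None, None, None, None, None, None, None, None, None]
0.65 [None, None, None, None, None, None, None, None, None, None, None, None, None]
0.7 [None, None, None, None, None, None, None, None, None, None, None, None, None]
0.75 [None, -0.79, -0.79, -0.79, -0.78, -0.78, -0.78, -0.78, -0.79, -0.79, -0.79, -0.78, -0.79]
0.8 [-0.79, -0.78, -0.79, -0.78, -0.79, -0.78, -0.78, -0.78, -0.78, -0.78, -0.78, -0.78, -0.78]
0.85 [-0.79, -0.79, -0.79, -0.79, -0.79, -0.79, -0.79, -0.78, -0.79, -0.78, -0.78, -0.79, -0.78]
0.1734
[[ 0.925  0.379 -0.   ]
 [ 0.379 -0.925  0.   ]
 [-0.    -0.    -1.   ]]
front [0.09361086 0.46045252] 5.347922348480508 0.00217232450061324 1201 0.15024174110214572 0.3999478191933278
```

```bash
cat > fit.py <<'E'
from h import *
from scipy.optimize import least_squares
def W(p,b): 
    x,y,w=p[:3];c,s=np.cos(w),np.sin(w);b=np.atleast_2d(b);return np.c_[x+c*b[:,0]-s*b[:,1],y+s*b[:,0]+c*b[:,1],b[:,2]]
def lid(p,r,y,off=.001): t=p[3];return [.084-r*np.cos(t)+off*np.sin(t)*1,y,.092+r*np.sin(t)+off*np.cos(t)]
def knob(p): return [-.084,.112-p[4],.1215]
E
python3 - <<'E'
from fit import *
# side: left in image = -y world = box +y
obs=[('side',lambda p:[-.086,.137,0],286.3,225.5),('side',lambda p:[-.086,-.137,0],379.3,224.5),('side',lambda p:[-.086,-.137,.092],384.5,193.8),
('side',knob,301.5,190.8),
('top',lambda p:lid(p,.155,-.137),132,167.5),('top',lambda p:lid(p,.155,.137),223.8,174.5),('top',lambda p:lid(p,0,.137),223,222),('top',lambda p:lid(p,0,-.137),133,214.3),
('top',knob,215.8,167.3)]
f=lambda p:np.concatenate([proj(n,W(p,g(p)))[0]-[u,v] for n,g,u,v in obs])
r=least_squares(f,[.41,.277,np.radians(174),.6,.005],loss='soft_l1',x_scale=[.01,.01,.05,.1,.01])
print(r.x,np.degrees(r.x[2]));print(f(r.x).reshape(-1,2).round(1))
np.save('p.npy',r.x);p=r.x
print('knob',W(p,knob(p)),'edge',W(p,lid(p,.155,0)),'hinge',W(p,lid(p,0,0)))
for n in('side','top'):
    im=cv2.imread(f'pics/{n}0.png')
    o=(220,130) if n=='side' else(80,130)
    im=cv2.resize(im[o[1]:o[1]+120,o[0]:o[0]+200],(800,480),interpolation=cv2.INTER_CUBIC)
    L=[[[sx*.086,sy*.137,z] for sx,sy in((1,1),(1,-1),(-1,-1),(-1,1))] for z in(0,.092)]
    L.append([lid(p,0,.137),lid(p,0,-.137),lid(p,.155,-.137),lid(p,.155,.137)])
    for q,c in zip(L,((0,255,0),(255,255,0),(0,0,255))):
        uv=((proj(n,W(p,q))-o+.5)*4).astype(int);cv2.polylines(im,[uv],True,c,1)
    uv=((proj(n,W(p,knob(p)))-o+.5)*4).astype(int)[0];cv2.circle(im,tuple(map(int,uv)),4,(255,0,255),1)
    cv2.imwrite(f'pics/{n}_fit.png',im)
E
```

```text
[0.4164804  0.27040249 3.04656719 0.57214254 0.01106925] 174.5554419935031
[[-1.1  5.1]
 [ 3.2 -0.4]
 [ 3.6  1.5]
 [-0.  -0.6]
 [-0.1 -0.1]
 [ 0.8  0.2]
 [-0.3  1.1]
 [ 1.1  1.7]
 [ 0.  -0.3]]
knob [[0.49052487 0.16195696 0.1215    ]] edge [[0.4620476  0.26605937 0.17676311]] hinge [[0.33232038 0.278424   0.09284074]]
```

View pics/side_fit.png

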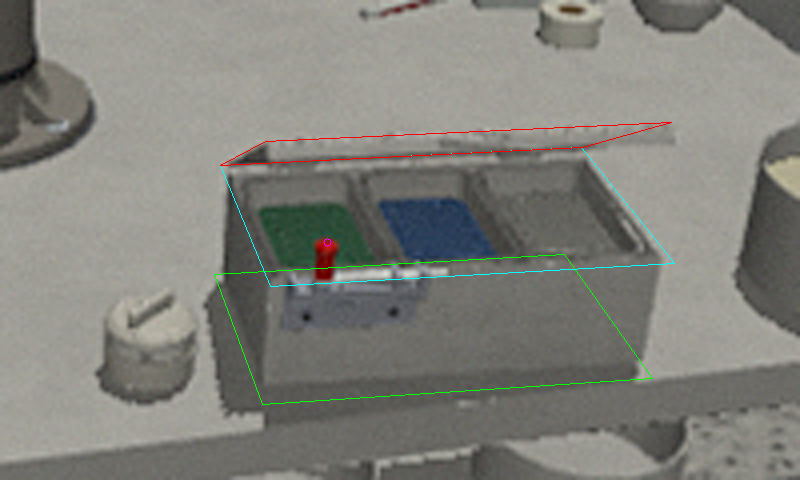

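View pics/top_fit.png

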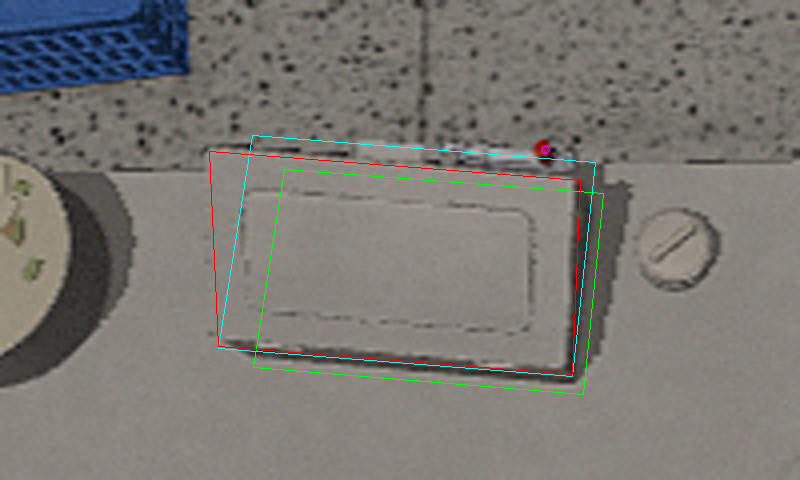

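Emit:
{"method": "play_rows", "body": {"series": [[[1,0,0,-4,0,0,0.1],[1,0,0,-8,0,0,0.2],[1,0,0,-12,0,0,0.3],[1,0,0,-16,0,0,0.4],[1,0,0,-20,0,0,0.487],[1,0,0,-24,0,0,0.487],[1,0,0,-25,0,0,0.487],[1,0,0,-25,0,0,0.487]]]}}

```text
clock: 1.3
ee_pos: [0.2557, -0.6245, 0.6569]
tool_rot: [3.134, -0.154, 0.003]
contact_force: [-0.9, -0.3, 0.1]
finger_gap: 0.0001
```

Emit:
{"method": "play_rows", "body": {"series": [[[1,1.8,-4.4,0,0,0,0],[1,3.6,-8.8,0,0,0,0],[1,5.4,-13.2,0,0,0,0],[1,7.2,-17.6,0,0,0,0],[1,9,-22,0,0,0,0],[1,10.8,-26.4,0,0,0,0],[1,12.6,-30.8,0,0,0,0],[1,14.4,-35.2,0,0,0,0]]]}}

```text
clock: 2.1
ee_pos: [0.4341, -0.2865, 0.6526]
tool_rot: [-3.137, 0.154, 0.004]
contact_force: [0.8, 0.2, 0.7]
finger_gap: 0.0004
```

Emit:
{"method": "play_rows", "body": {"series": [[[1,0.5,-4.4,0,0,0,0],[1,0.9,-8.8,0,0,0,0],[1,1,-13.2,0,0,0,0],[1,0.8,-17.6,2,0,0,0],[1,0.4,-22,4,0,0,0],[1,0,-26.4,6,0,0,0],[1,-0.6,-30.8,8,0,0,0],[1,-1.4,-35.2,10,0,0,0]]]}}

```text
clock: 2.9
ee_pos: [0.4533, 0.0647, 0.552]
tool_rot: [3.137, -0.154, -0.004]
contact_force: [1.9, -0.1, -0.9]
finger_gap: 0.0001
```

Emit:
{"method": "play_rows", "body": {"series": [[[1,-0.6,-3.4,2,0,0,0],[1,-1.2,-7,4,0,0,0],[1,-1.8,-10.6,6,0,0,0],[1,-2.4,-14.2,8,0,0,0],[1,-3,-17.8,10,0,0,0],[1,-3.3,-20.3,12,0,0,0],[1,-3.3,-20.3,14,0,0,0],[1,-3.3,-20.3,14,0,0,0]]]}}

```text
clock: 3.7
ee_pos: [0.4397, 0.268, 0.4104]
tool_rot: [3.134, -0.15, -0.011]
contact_force: [0.2, -1.5, -0.5]
finger_gap: 0.0001
```

```bash
python3 - <<'E'
from h import *
for n,o in(('side',(220,90)),('top',(80,110))):
    p,d=viewer.capture(n);cv2.imwrite(f'pics/{n}1.png',cv2.resize(p[o[1]:o[1]+150,o[0]:o[0]+200],(800,600),interpolation=cv2.INTER_CUBIC))
E
```

```text
(no output)
```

View pics/side1.png

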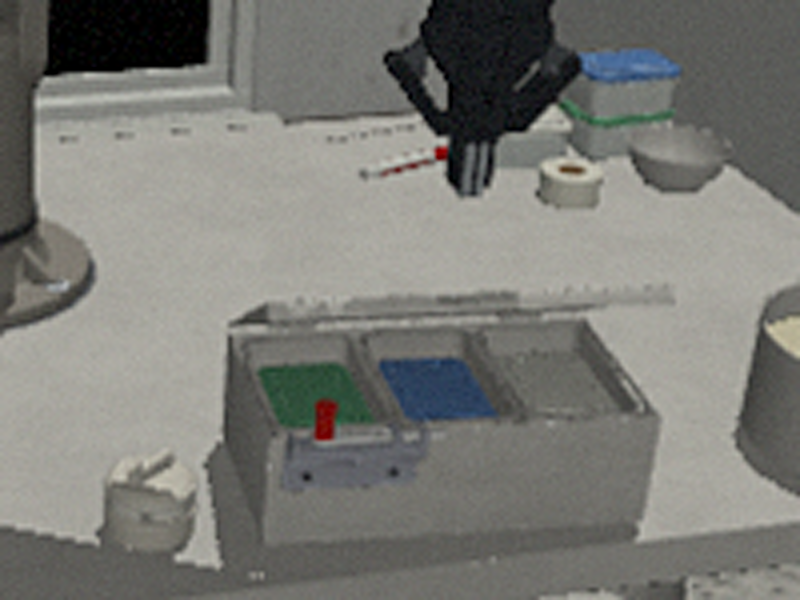

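View pics/top1.png

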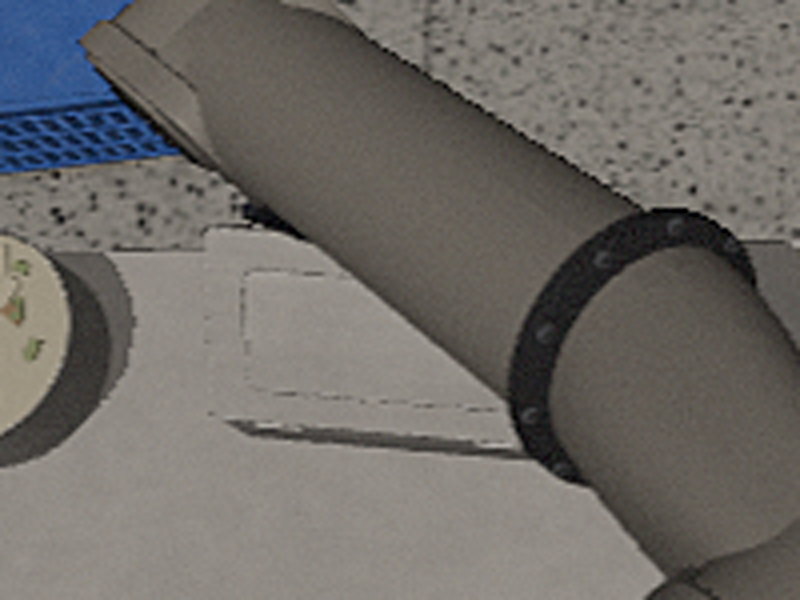

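Emit:
{"method": "play_rows", "body": {"series": [[[1,0,0,1.2,0,0,0],[1,0,0,2.4,0,0,0],[1,0,0,3.6,0,0,0],[1,0,0,4.6,0,0,0],[1,0,0,5.2,0,0,0],[1,0,0,5.5,0,0,0],[1,0,0,5.8,0,0,0],[1,0,0,6.1,0,0,0]]]}}

```text
clock: 4.6
ee_pos: [0.4415, 0.2686, 0.3538]
tool_rot: [-3.137, 0.154, -0.001]
contact_force: [0.4, -0.4, -0.1]
finger_gap: 0.0003
```

Emit:
{"method": "play_rows", "body": {"series": [[[1,0,0,0.25,0,0,0],[1,0,0,0.5,0,0,0],[1,0,0,0.75,0,0,0],[1,0,0,1.0,0,0,0],[1,0,0,1.25,0,0,0],[1,0,0,1.5,0,0,0],[1,0,0,1.75,0,0,0],[1,0,0,2.0,0,0,0]]]}}

```text
clock: 5.4
ee_pos: [0.4415, 0.2686, 0.3337]
tool_rot: [-3.138, 0.154, -0.001]
contact_force: [0.1, 0.3, 1.5]
finger_gap: -0.0001
```

Emit:
{"method": "play_rows", "body": {"series": [[[1,0,0,0.25,0,0,0],[1,0,0,0.5,0,0,0],[1,0,0,0.75,0,0,0],[1,0,0,1.0,0,0,0],[1,0,0,1.25,0,0,0],[1,0,0,1.5,0,0,0],[1,0,0,1.75,0,0,0],[1,0,0,2.0,0,0,0]]]}}

```text
clock: 6.2
ee_pos: [0.4414, 0.2685, 0.3135]
tool_rot: [-3.138, 0.154, -0.0]
contact_force: [-0.7, -0.4, 2.4]
finger_gap: 0.0002
```

Emit:
{"method": "play_rows", "body": {"series": [[[1,0,0,0.25,0,0,0],[1,0,0,0.5,0,0,0],[1,0,0,0.75,0,0,0],[1,0,0,1.0,0,0,0],[1,0,0,1.25,0,0,0],[1,0,0,1.5,0,0,0],[1,0,0,1.75,0,0,0],[1,0,0,2.0,0,0,0]]]}}

```text
clock: 7.0
ee_pos: [0.4414, 0.2685, 0.2935]
tool_rot: [-3.138, 0.154, -0.0]
contact_force: [0.8, 0.1, 1.8]
finger_gap: -0.0004
```

Tip at 0.120; 27 mm left to flush. Slowing toward the end.

Emit:
{"method": "play_rows", "body": {"series": [[[1,0,0,0.25,0,0,0],[1,0,0,0.5,0,0,0],[1,0,0,0.75,0,0,0],[1,0,0,1.0,0,0,0],[1,0,0,1.2,0,0,0],[1,0,0,1.4,0,0,0],[1,0,0,1.6,0,0,0],[1,0,0,1.75,0,0,0]]]}}

```text
clock: 7.8
ee_pos: [0.4414, 0.2685, 0.276]
tool_rot: [3.138, -0.154, 0.0]
contact_force: [1.5, -0.6, 1.7]
finger_gap: -0.0002
```

Emit:
{"method": "play_rows", "body": {"series": [[[1,0,0,0.1,0,0,0],[1,0,0,0.2,0,0,0],[1,0,0,0.3,0,0,0],[1,0,0,0.4,0,0,0],[1,0,0,0.5,0,0,0],[1,0,0,0.6,0,0,0],[1,0,0,0.7,0,0,0],[1,0,0,0.75,0,0,0]]]}}

```text
clock: 8.6
ee_pos: [0.4414, 0.2685, 0.2686]
tool_rot: [3.138, -0.154, -0.0]
contact_force: [1.1, -0.1, 2.0]
finger_gap: 0.0001
```

Emit:
{"method": "play_rows", "body": {"series": [[[1,0,0,0.06,0,0,0],[1,0,0,0.12,0,0,0],[1,0,0,0.16,0,0,0],[1,0,0,0.2,0,0,0],[1,0,0,0.24,0,0,0],[1,0,0,0.24,0,0,0]]]}}

```text
clock: 9.2
ee_pos: [0.4413, 0.2686, 0.2668]
tool_rot: [3.137, -0.154, 0.0]
contact_force: [-0.7, -0.9, 7.9]
finger_gap: -0.0001
```

Emit:
{"method": "play_rows", "body": {"series": [[[1,0,0,0.05,0,0,0],[1,0,0,0.1,0,0,0],[1,0,0,0.1,0,0,0],[1,0,0,0.1,0,0,0]]]}}

```text
clock: 9.6
ee_pos: [0.4413, 0.2687, 0.2667]
tool_rot: [3.137, -0.154, 0.001]
contact_force: [-2.5, -3.1, 17.9]
finger_gap: 0.0
```

Emit:
{"method": "play_rows", "body": {"series": [[[1,0,0,-0.3,0,0,0],[1,0,0,-1.5,0,0,0],[1,0,0,-3.5,0,0,0],[1,0,0,-5.5,0,0,0],[1,0,0,-7,0,0,0],[1,0,0,-7,0,0,0]]]}}

```text
clock: 10.2
ee_pos: [0.4418, 0.269, 0.3374]
tool_rot: [-3.136, 0.154, -0.005]
contact_force: [-0.4, -0.1, 0.6]
finger_gap: 0.0
```

```bash
python3 - <<'E'
from h import *
for n,o in(('side',(220,90)),('top',(80,110))):
    p,d=viewer.capture(n);np.savez(f'{n}2.npz',p=p,d=d);cv2.imwrite(f'pics/{n}2.png',cv2.resize(p[o[1]:o[1]+150,o[0]:o[0]+200],(800,600),interpolation=cv2.INTER_CUBIC))
    rm=red(p)
    if n=='side': rm[:170]=0;rm[215:]=0;rm[:,:280]=0;rm[:,330:]=0
    if rm.any():v,u=np.nonzero(rm);print(n,u.mean(),v.mean(),u.min(),u.max(),v.min(),v.max(),onz(n,u.mean(),v.mean(),.11))
    if n=='side':
        X=cloud(n,d);m=(X[...,0]>.33)&(X[...,0]<.47)&(X[...,1]>.31)&(X[...,1]<.39)&(X[...,2]>.04)&(X[...,2]<.15);P=X[m]
        A=np.c_[P[:,:2],np.ones(len(P))];print(np.linalg.lstsq(A,P[:,2],rcond=None)[0],np.median(P[:,2]),len(P))
E
```

```text
side 301.06666666666666 195.2 299 303 190 199 [0.49611378 0.15978808 0.11      ]
[ 0.00904572 -0.00678822  0.09350216] 0.09499704574783985 597
```

View pics/side2.png

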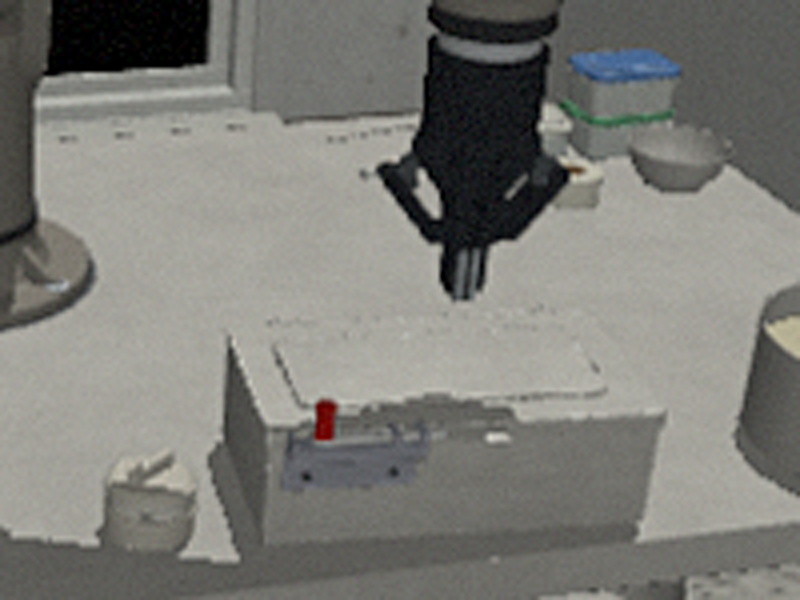

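Emit:
{"method": "play_rows", "body": {"series": [[[1,1.5,3.6,0,0,0,0],[1,3,7.2,0,0,0,0],[1,4.5,10.8,0,0,0,0],[1,6.1,14.4,0,0,0,0],[1,6.1,14.4,2,0,0,0],[1,6.1,14.4,4,0,0,0],[1,6.1,14.4,5.4,0,0,0],[1,6.1,14.4,5.7,0,0,0]]]}}

```text
clock: 11.1
ee_pos: [0.487, 0.119, 0.2761]
tool_rot: [3.137, -0.153, -0.007]
contact_force: [-0.4, -0.2, -0.7]
finger_gap: 0.0
```

```bash
python3 - <<'E'
from h import *
for n,o in(('side',(220,90)),('top',(80,110))):
    p,d=viewer.capture(n);cv2.imwrite(f'pics/{n}3.png',cv2.resize(p[o[1]:o[1]+150,o[0]:o[0]+200],(800,600),interpolation=cv2.INTER_CUBIC))
E
```

```text
(no output)
```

View pics/side3.png

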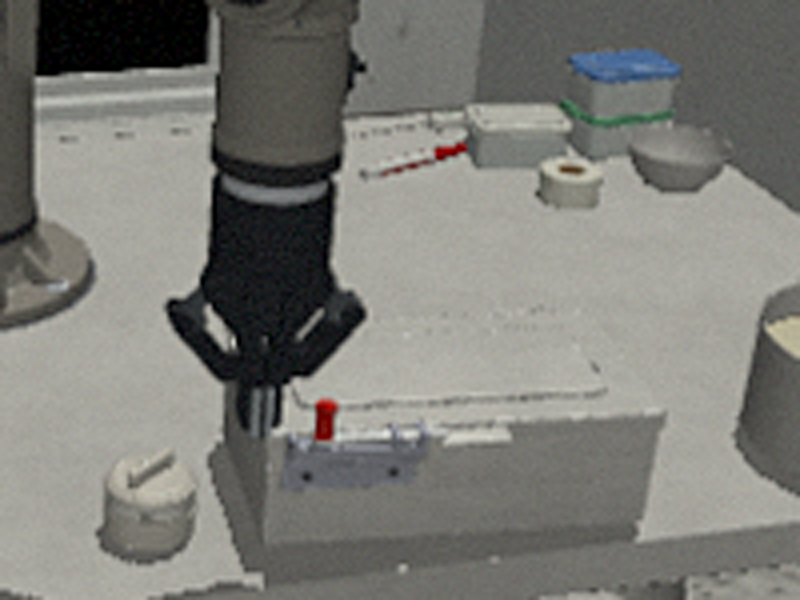

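Emit:
{"method": "play_rows", "body": {"series": [[[1,0,0,-0.35,0,0,0],[1,0,-0.3,-0.35,0,0,0],[1,0,-0.6,-0.35,0,0,0],[1,0,-0.9,-0.35,0,0,0],[1,0,-1.2,-0.35,0,0,0],[1,0,-1.5,-0.35,0,0,0],[1,0,-1.8,-0.35,0,0,0],[1,0,-2.1,-0.35,0,0,0]]]}}

```text
clock: 12.0
ee_pos: [0.49, 0.1404, 0.2817]
tool_rot: [-3.138, 0.154, 0.0]
contact_force: [0.2, -0.3, 0.3]
finger_gap: 0.0
```

Emit:
{"method": "play_rows", "body": {"series": [[[1,0,-0.3,0,0,0,0],[1,0,-0.6,0,0,0,0],[1,0,-0.9,0,0,0,0],[1,0,-1.2,0,0,0,0],[1,0,-1.5,0,0,0,0],[1,0,-1.8,0,0,0,0],[1,0,-2.1,0,0,0,0],[1,0,-2.4,0,0,0,0]]]}}

```text
clock: 12.8
ee_pos: [0.4924, 0.1642, 0.2817]
tool_rot: [3.138, -0.154, -0.0]
contact_force: [-0.2, -1.7, -0.9]
finger_gap: -0.0003
```

Emit:
{"method": "play_rows", "body": {"series": [[[1,0,-0.2,0,0,0,0],[1,0,-0.4,0,0,0,0],[1,0,-0.6,0,0,0,0],[1,0,-0.8,0,0,0,0],[1,0,-1.0,0,0,0,0]]]}}

```text
clock: 13.3
ee_pos: [0.4934, 0.1741, 0.2818]
tool_rot: [3.138, -0.154, 0.0]
contact_force: [0.5, -1.7, -0.9]
finger_gap: -0.0001
```

Emit:
{"method": "play_rows", "body": {"series": [[[1,0,-0.1,0,0,0,0],[1,0,-0.2,0,0,0,0],[1,0,-0.3,0,0,0,0],[1,0,-0.4,0,0,0,0]]]}}

```text
clock: 13.7
ee_pos: [0.4937, 0.178, 0.2818]
tool_rot: [3.138, -0.154, 0.0]
contact_force: [0.6, -2.1, 0.1]
finger_gap: -0.0003
```

Emit:
{"method": "play_rows", "body": {"series": [[[1,0,-0.1,0,0,0,0],[1,0,-0.2,0,0,0,0],[1,0,-0.3,0,0,0,0],[1,0,-0.4,0,0,0,0]]]}}

```text
clock: 14.1
ee_pos: [0.4942, 0.1795, 0.2815]
tool_rot: [3.133, -0.157, -0.002]
contact_force: [-2.1, -12.3, 5.2]
finger_gap: -0.0005
```

```bash
python3 - <<'E'
from h import *
for n,o in(('side',(220,90)),):
    p,d=viewer.capture(n);cv2.imwrite(f'pics/{n}4.png',cv2.resize(p[o[1]:o[1]+150,o[0]:o[0]+200],(800,600),interpolation=cv2.INTER_CUBIC))
    rm=red(p);rm[:170]=0;rm[215:]=0;rm[:,:280]=0;rm[:,345:]=0
    v,u=np.nonzero(rm);print(n,u.mean(),v.mean(),u.min(),u.max(),v.min(),v.max(),onz(n,u.mean(),v.mean(),.11))
E
```

```text
side 314.6333333333333 194.0 313 317 190 198 [0.49743008 0.19623934 0.11      ]
```

View pics/side4.png

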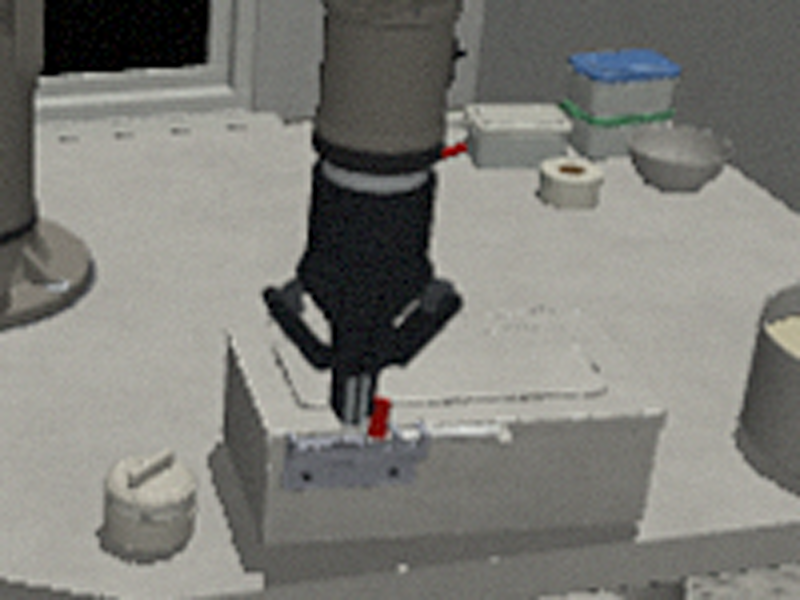

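Emit:
{"method": "play_rows", "body": {"series": [[[1,0,-0.1,0,0,0,0],[1,0,-0.15,0,0,0,0],[1,0,-0.15,0,0,0,0],[1,0,-0.15,0,0,0,0]]]}}

```text
clock: 14.55
ee_pos: [0.4943, 0.18, 0.2815]
tool_rot: [3.131, -0.159, -0.003]
contact_force: [-2.2, -11.9, 7.1]
finger_gap: -0.0004
```

Emit:
{"method": "play_rows", "body": {"series": [[[1,0,-0.1,0,0,0,0],[1,0,-0.2,0,0,0,0],[1,0,-0.2,0,0,0,0],[1,0,-0.2,0,0,0,0]]]}}

```text
clock: 14.95
ee_pos: [0.4945, 0.1806, 0.2814]
tool_rot: [3.128, -0.16, -0.004]
contact_force: [-2.8, -17.7, 10.0]
finger_gap: 0.0001
```

At the stop. Back off along the slide, then up and away.

Emit:
{"method": "play_rows", "body": {"series": [[[1,0,0.5,0,0,0,0],[1,0,1.2,0,0,0,0],[1,0,2,0,0,0,0],[1,0,2.6,0,0,0,0],[1,0,2.6,-2,0,0,0],[1,0,2.6,-5,0,0,0],[1,0,3,-9,0,0,0],[1,0,5,-13,0,0,0]]]}}

```text
clock: 15.75
ee_pos: [0.4891, 0.1374, 0.4132]
tool_rot: [-3.136, 0.148, 0.0]
contact_force: [1.2, -1.0, 0.6]
finger_gap: -0.0001
```

Emit:
{"method": "play_rows", "body": {"series": [[[1,0,3,-4,0,0,0],[1,0,7,-7,0,0,0],[1,0,11,-9,0,0,0],[1,0,15,-9,0,0,0],[1,0,19,-9,0,0,0],[1,0,22,-9,0,0,0],[1,0,23,-9,0,0,0],[1,0,23,-9,0,0,0]]]}}

```text
clock: 16.55
ee_pos: [0.4668, -0.0944, 0.5017]
tool_rot: [-3.137, 0.158, -0.0]
contact_force: [0.3, -0.1, -1.0]
finger_gap: -0.0001
```

```bash
python3 - <<'E'
from h import *
from rig import sensors
for n,o in(('side',(220,90)),('top',(80,110))):
    p,d=viewer.capture(n);cv2.imwrite(f'pics/{n}5.png',cv2.resize(p[o[1]:o[1]+150,o[0]:o[0]+200],(800,600),interpolation=cv2.INTER_CUBIC))
    rm=red(p)
    if n=='side':
        cv2.imwrite('pics/side5full.png',p)
        rm[:170]=0;rm[215:]=0;rm[:,:280]=0;rm[:,345:]=0
        X=cloud(n,d);m=(X[...,0]>.33)&(X[...,0]<.47)&(X[...,1]>.16)&(X[...,1]<.39)&(X[...,2]>.04)&(X[...,2]<.15);P=X[m]
        A=np.c_[P[:,:2],np.ones(len(P))];print(np.linalg.lstsq(A,P[:,2],rcond=None)[0],np.median(P[:,2]))
    v,u=np.nonzero(rm)
    if len(u): print(n,u.mean(),v.mean(),onz(n,u.mean(),v.mean(),.11))
s=sensors.state();print(s['clock'],s['ee_pos'],s['contact_force'])
E
```

```text
[0.00567237 0.0001669  0.09257069] 0.09508580031555458
side 314.48275862068965 194.0 [0.4973507  0.19585683 0.11      ]
top 203.5 165.71428571428572 [0.49885034 0.2019042  0.11      ]
16.65 [ 0.46720085 -0.09185137  0.50180856] [0.213381   0.98554026 0.0696888 ]
```

View pics/side5.png

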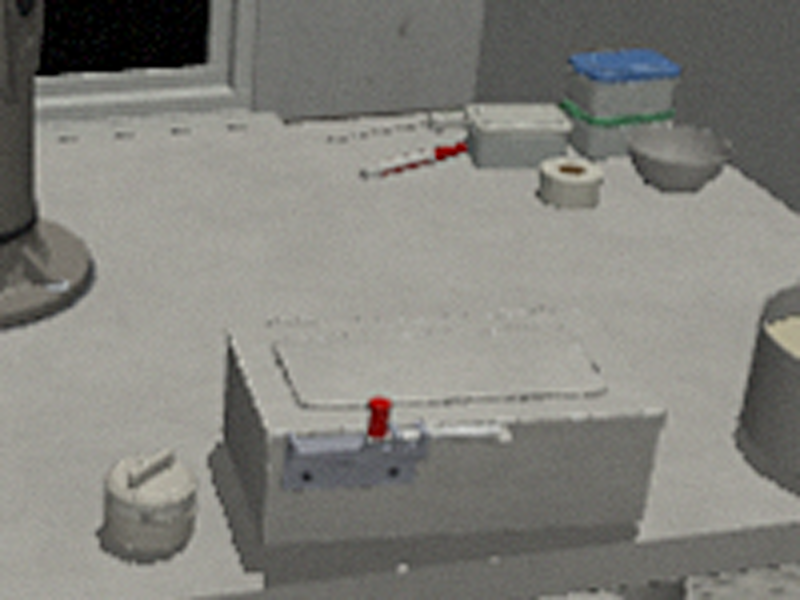

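View pics/side5full.png

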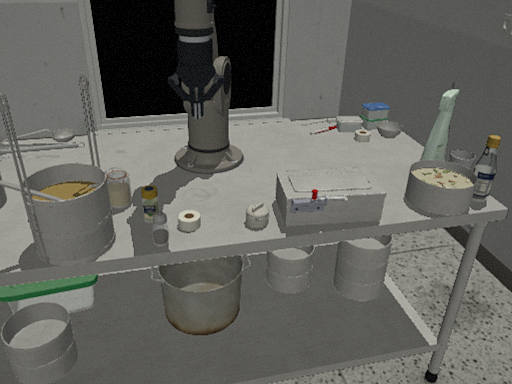

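View pics/top5.png

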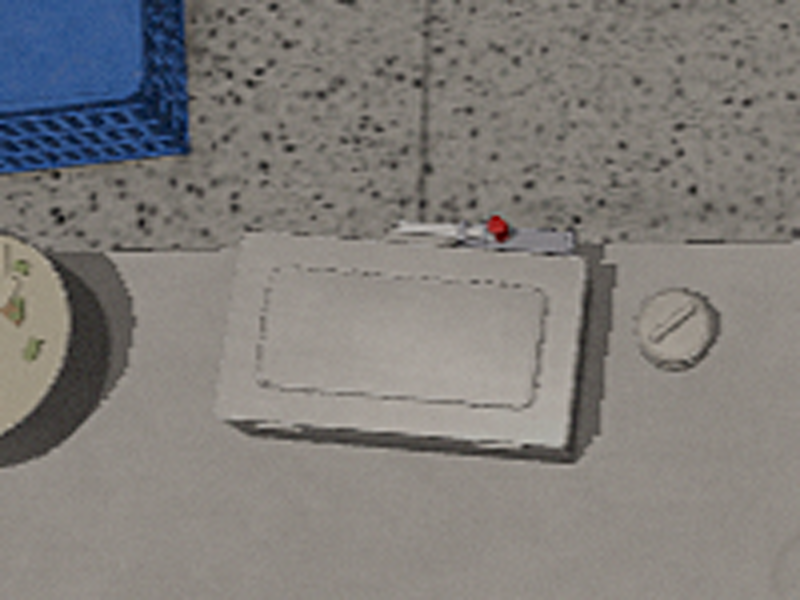

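```bash
python3 - <<'E'
from h import *
f=lambda a,b,z:onz('top',80+a/4-.4,110+b/4-.4,z)[:2]
C=[f(*q,.093) for q in((243,234),(587,257),(572,445),(216,420))]
c=np.mean(C,0);yv=(C[1]-C[0])+(C[2]-C[3]);yv/=np.linalg.norm(yv)
print([np.linalg.norm(C[i]-C[i-1]).round(4) for i in range(4)],c,yv)
k=f(498,224,.1215);k0=onz('top',215.6,166.8,.1215)[:2]
print('knob y_box',(k-c)@yv,'start',(k0-c)@yv, 'travel',.112-(k-c)@yv)
E
```

```text
[np.float64(0.15), np.float64(0.2736), np.float64(0.1504), np.float64(0.2751)] [0.41292197 0.27373632] [-0.08433998 -0.99643704]
knob y_box 0.0681509633052126 start 0.10405164978986546 travel 0.0438490366947874
```

```bash
python3 -c "
from rig import manip,sensors
print(manip.finish_job(), sensors.state()['clock'])"
```

```text
the job is handed in; nothing more can be done
the job is handed in; nothing more can be done
```

The condiment box is shut and locked, and I handed the job in at about 16.7 s on the robot's clock, with the hand well clear.

- **Lid:** I pushed it down with closed fingertips at about 25 mm/s, slowing at the end. It took about 2 N to move, and the force rose to 18 N once it was against its stop. After I lifted off, the depth picture showed it level, with its upper face at about 95 mm. It is meant to be 93 mm, which is within the camera's calibration error.
- **Catch:** After that I pushed the red knob across. Sliding took about 2 N, then the force rose to 12–18 N with almost no further movement, so I took that as the end stop. From the pictures the knob moved about 36 mm and now stands at 43.8 mm of its 45 mm travel, accurate to roughly 1–2 mm. The bolt lies over the tab.
- **Other things:** The last pictures show the things standing around where they were. The sample boxes can't be seen now that the lid is shut. The wrist sensor reads about 1 N, which is its noise level.

**Disagreement:** My first model of the box put its front face about 15 mm too far forward. The stated depth seems to include the catch. The lid and knob positions I worked from agreed between both cameras to within a few millimetres.

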